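# Spread the snap ring over the chair spindle and hold it at the groove

## Robot

A 6-joint arm with a two-finger parallel gripper is mounted at the origin on the work surface. World frame = base frame: x ahead of the robot, y to its left, z up, the work surface at z = 0. Lengths are in m, angles in rad, forces in N, time in s.
With the tool pointing down it reaches from about 0.375 to 0.9 m from the base axis. Payload 3.1 kg.
Tool frame: the origin (TCP) lies on the centre line of the jaws, within the pads' length; the fingertips stand 8 mm ahead of it and the grasp point (between the pads) lies 11 mm behind it; z points along the fingers, y is the line along which they close (so a half turn about z gives the same grasp; the last joint's range is limited). The gripper opens to 87 mm and grips with 3 to 60 N. Pads are 19 mm wide; open, the fingers measure 117 mm over their backs; the gripper's body (75 mm by 190 mm) begins 51 mm behind the grasp point.
Start: joints at [-1.466, 0.527, 1.433, -0, 1.181, -0.178], TCP at [0.174, -0.6, 0.231] pointing down, gripper open.
Joint ranges: [-3.08, 3.08], [-0.75, 2.2], [0.22, 2.44], [-1.43, 4.57], [0, 2.65], [-2.85, 2.85]. Speed limits (rad/s): [2.79, 2.79, 3.14, 3.14, 3.14, 3.14].

## Interface

Orientations are given as a unit quaternion [x, y, z, w].
In Python, from rig import robot gives the robot as it stands. The module is installed in compiled form; this text tells all that it offers.
- The arm moves only by the tool send_rows, never from a script. Its argument "increments" is one flat list of numbers, 7 for each row, row after row: the turn, a rotation vector about the world's x, y, z in rad, then the shift along the world's x, y, z in cm, then the opening, from 0 (shut) to 1 (fully open). A call has 1 to 20 rows; each row shifts and turns the commanded pose from where the row before left it; what a row does not reach is not made up. A row lasts 1/12 s, in which the tool goes at most 41.7 mm and 7.16 degrees, less where a joint would pass 70% of its speed; a pose out of reach is approached as far as the arm can. A call is refused whole if a number of a shift passes 4.17 or a number of a turn 0.125, either way. A call with a gripper value outside its range is refused whole. The fingers move at their own pace and stop on an object; "newtons" is the grip in N (left out, the last holds). Time passes only in rows, so rows that do not move let the fingers close. It gives the time, the measured TCP pose, the force, the opening and the grip force at its end, in the units of the state.
- robot.get_obs(): the state, without advancing time (a new reading comes with each control period).
- robot.camera(name): name is "scene" or "top" or "wrist"; returns a dict with "image" (420x560x3 uint8, red, green, blue), "range_z" (420x560 float32, m along the optical axis (not along the pixel's ray), 0 where there is no reading), "fx", "fy", "cx", "cy" (pixels), "R" (3x3) and "t" (3): a world point X has camera coordinates R X + t. Camera axes: x right, y down, z forward; pixel columns grow to the right and rows downward; lengths in m; the calibration is good to about 2 mm. A picture is of the moment at which its call begins.
- robot.hand_in(): hands the job in; it is judged then, once.
The state is a dict: "time": time; "q": joint angles; "joint_velocities": joint speeds; "joint_torque": joint torques, N m; "position": TCP position; "tool_rot": TCP orientation; "ft_force": force on the tool from outside, world axes, zero at the start; "moment": the same for the moment, N m; "grip_width": finger opening in m; "grip_force": force on a finger pad.
Only numpy, scipy, OpenCV 4.12 (cv2) and the standard library are available. Lean on these libraries where they do the work, as an engineer would, in place of code of your own. Each camera call takes 0.05 s, during which the arm holds its last target. There are 200 camera calls.

## Task

First lift the lid of the little wooden case right back until it rests open on its stop, then take the red-handled snap-ring pliers out of their wooden block. Put the plier tips into the gap of the snap ring in the case, squeeze the handles to spread the ring, lift it out and slide it down over the upright steel spindle until it lies level with the groove all round. Finish while still holding the pliers squeezed there, with the ring spread wide and level and neither ring nor pliers leaning on the spindle or the brass washer; leave the tin, jar and brush where they are.

Things in the scene. Friction and masses are not known exactly. Their poses are not given: they have to be found in the camera images.
- lid (a joint): angle of the case lid (rad): 0 shut, 1.9 resting open on its stop. Let go below about 1.5 it falls shut, beyond about 1.65 it falls open to the stop, in between it may stay. The lid (150 x 150 x 8 mm, 150 g) is hinged at the top of the case's +x side.
- lid_handle (a point): middle of the head of the brass knob on the lid: head 28 mm across, 16 mm thick, 35 mm above the lid's upper face, on a 12 mm stem, 30 mm in from the lid's front edge. Pinched from above along y, it can turn between the fingertips as the lid swings. Axes as the lid: z along the knob, y along the hinge.
- lid_hinge (a point): middle of the lid's hinge line, along the y axis of the case, on its far (+x) top edge, 45.5 mm above the table.
- case: dark wooden open case, 150 x 150 x 45 mm, walls and floor 5 mm, fixed; origin: centre of its underside, x from knob side to hinge side. Inside, a green block (x from -13 to 23 mm, 80 mm in y), top 21 mm above the table; the ring lies on it with its lugs past the block's -x edge, where the plier tips have room down to the case floor.
- ring: loose steel snap ring lying flat, 44 g, 4 mm thick, inside diameter 30 mm, outside 40 mm when free (too small for the spindle); origin: centre of the free ring on its underside, z up. It opens towards its own -x (towards the robot within 0.4 rad). It stays on the plier tips by its own spring, only while they are squeezed.
- ring_eye (a point): point at mid thickness of the ring (2 mm above its underside), 2.5 mm from its origin towards the gap. Put this on the spindle's axis when the ring is spread: with the pliers fully squeezed the ring then clears the spindle by about 1.5 mm all round.
- ring_gap (a point): middle of the ring's 20 mm gap, at mid thickness, 25 mm from the ring's origin towards its -x; axes as the ring. To either side along the ring's y a lug faces the gap with a 90 degree V notch, 3.5 mm deep, that catches a plier tip pressed outwards.
- ring_left (a joint): how far the ring's left (+y) half is sprung open (rad): 0 free, about 0.27 with the pliers fully squeezed, which takes about 7 N at the lug.
- ring_right (a joint): the same for the right (-y) half.
- pliers: snap-ring pliers with red grips, loose (150 g), standing upright, tips down, in their block; origin: on the pivot axis, 92 mm above the table as they stand; z up along the pliers; handles and tips move along y; the same both ways round. Squeezing the handles moves the tips APART.
- pliers_grip (a point): point between the black rubber pads (16 mm wide in x, 12 mm high) on the outside of the red grips, 58 mm above the pivot; the grips end at 84 mm. Over the pads: 64 mm at rest, 26 mm fully squeezed (hard stop, faces then parallel). Sprung: 8 N on each to start, 10 N full squeeze empty, 18 N with the ring. Carry them held at 57 to 62 mm; below 55 mm the tips no longer fit the gap.
- pliers_tips (a point): point between the two round tips (5 mm diameter), at the height of the shoulders, 65 mm below the pivot at rest (61 mm squeezed). The tips reach 12 mm below this. Over both: 11 mm at rest, 47 mm squeezed. The shoulders, 5 mm wider than the tips on each side, keep the spread ring from riding up. Put the tips in the middle of the gap, shoulders 3 to 6 mm above the ring's top, then squeeze.
- pliers_left (a joint): squeeze of the left (+y) lever of the pliers (rad): 0 at rest, 0.29 fully squeezed (tip out).
- pliers_right (a joint): the same for the right (-y) lever.
- rack: wooden block in which the pliers stand, fixed: foot 90 x 100 x 12 mm, tower 37 x 50 mm, 84 mm high with a slot for the jaws; lift the pliers at least 75 mm straight up to clear it. Origin: centre of its underside.
- hub: upturned green chair hub on a 100 x 100 mm plywood board, fixed; origin: centre of the underside. An upright steel spindle of 32 mm diameter stands on it, top 93 mm above the table; a brass washer (48 mm across, upper face 53 mm above the table) lies round its foot.
- groove (a point): centre of the spindle's groove, on the spindle's axis, 75 mm above the table; the groove is a dark band 9 mm wide (70.5 to 79.5 mm) and 27 mm in diameter.
- spindle_top (a point): centre of the spindle's top face, 93 mm above the table.
- tin: flat polish tin, 74 mm across, 22 mm high, loose; leave it. Origin: centre of its underside.
- jar: amber jar, 56 mm across, 75 mm high, loose; leave it. Origin: centre of its underside.
- brush: brush lying on the table, loose; leave it.
There are look-alikes about, which are no part of the job. Leave any pink look-alike of the hub alone. Leave any green look-alike of the pliers alone.

How it is judged:
On the way, in this order (a step that is already met when the one before it is completed fails the run):
1. the lid rests open on its stop (value of joint lid above 1.8 rad), for 0.2 s.
2. the pliers are lifted out of their block (z of pliers in the frame of rack above 0.165 m), for 0.1 s.
3. the ring, spread by the pliers, is lifted out of the case (value of joint each of ring_left, ring_right above 0.2 rad and height (world z) of ring_eye above 0.06 m and contact force between ring and pliers above 1 N), for 0.2 s.
4. the spread ring is above the top of the spindle (value of joint each of ring_left, ring_right above 0.2 rad and horizontal distance between ring_eye and spindle_top below 0.01 m and z of ring_eye in the frame of spindle_top above 0 m), for 0.05 s.
At the end, for the whole second after the job is handed in: Lid beyond 1.8 rad; ring_eye within 4 mm of the spindle axis and 2.5 mm of the groove's mid height, ring tilted under 0.12 rad, still; both ring halves and both levers beyond 0.2 rad; fingers on pliers over 5 N, pliers on ring over 2 N; ring and pliers each under 2 N on the hub (value of joint lid above 1.8 rad and value of joint each of ring_left, ring_right, pliers_left, pliers_right above 0.2 rad and z of ring_eye in the frame of groove between -0.0025 and 0.0025 m and horizontal distance between ring_eye and groove below 0.004 m and angle between ring's own z axis and vertical below 0.12 rad and contact force between ring and pliers above 2 N and contact force between each of ring, pliers and hub below 2 N and contact force between the fingers and pliers above 5 N and linear speed of ring below 0.02 m/s); the arm keeps its last pose, push and grip.
It fails at once if the tin is pushed out of its place (over 30 mm) (distance of tin from where it was at the start of the episode above 0.03 m).
It fails at once if the jar is pushed out of its place (over 30 mm) (distance of jar from where it was at the start of the episode above 0.03 m).
It fails at once if the brush is pushed out of its place (over 30 mm) (distance of brush from where it was at the start of the episode above 0.03 m).
It also fails if it takes over 72 s, if anything falls off the work surface, if the arm or the gripper's body presses on something with over 40 N, if the wrist force passes 120 N, or if a joint passes its speed limit or range.

## Working session

There is one attempt and no reset: what is moved stays moved. The work goes in short steps, Python scripts to look and compute and a tool call to move; the robot and the scene stay as the last step left them, time stands still between calls to the robot, and variables do not carry over. Pictures are saved under pics/ and viewed, at most 10 in all, crops included, and the job is handed in when it is done.

Besides the shell and the picture viewer there is one more tool, called after "Emit:" in YAML: its name, and indented under it one key for each argument. send_rows: Moves the arm, as the interface text tells. Its arguments: {"type":"object","properties":{"increments":{"type":"array"},"newtons":{"type":"number"}},"required":["increments"]}

```bash
mkdir -p pics; cat > h.py <<'E'
import numpy as np, cv2
from rig import robot
def save(c,n): cv2.imwrite('pics/'+n+'.png',cv2.cvtColor(c['image'],cv2.COLOR_RGB2BGR))
def cloud(c):
    v,u=np.mgrid[0:420,0:560]; z=c['range_z']
    P=np.stack([(u-c['cx'])/c['fx']*z,(v-c['cy'])/c['fy']*z,z],-1)
    W=(P-c['t'])@c['R']; W[z==0]=np.nan
    return W
def ray(c,u,v,h):
    d=c['R'].T@np.array([(u-c['cx'])/c['fx'],(v-c['cy'])/c['fy'],1]); o=-c['R'].T@c['t']
    return o+d*(h-o[2])/d[2]
E
python3 - <<'E'
from h import *
o=robot.get_obs(); print(o)
ims=[]
for n in ('scene','top'):
    c=robot.camera(n); save(c,n+'0'); print(n,c['fx'],-c['R'].T@c['t'])
    np.savez(n+'0.npz',**c)
E
```

```text
{'time': 0.0, 'q': array([-1.46650412e+00,  5.28450382e-01,  1.43393177e+00,  1.33954026e-05,
        1.18140066e+00, -1.78533688e-01]), 'joint_velocities': array([-0.00084135,  0.00044562, -0.00169248, -0.00045494,  0.00203403,
       -0.00065711]), 'joint_torque': array([-1.53075380e-03, -4.40052116e+01, -1.76592690e+01,  6.31341361e-02,
        5.82981447e-02, -1.83120655e-04]), 'position': array([ 0.17435315, -0.59942531,  0.22957195]), 'tool_rot': array([ 9.90017607e-01,  1.40939488e-01,  4.68300038e-05, -1.09409330e-03]), 'ft_force': array([1.1948667 , 0.29934475, 0.03182651]), 'moment': array([0.00063352, 0.05525623, 0.05924144]), 'grip_force': 0.0, 'grip_width': 0.08707815401823374}
scene 537.1796251906749 [1.10589059 0.4054249  1.12963365]
top 421.82596268979626 [ 0.47520717 -0.03979694  1.05297251]
```

View pics/scene0.png

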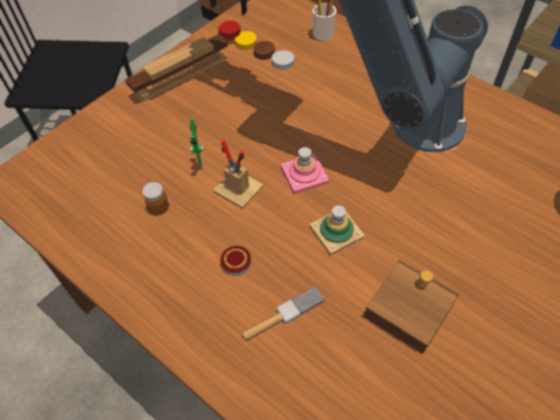

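View pics/top0.png

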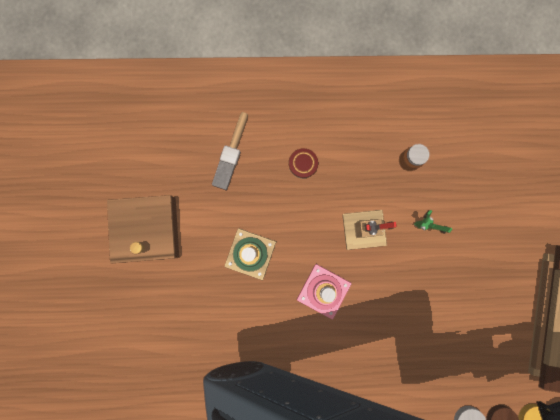

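The top view shows the case at (143,228) with its knob at (136,248), the green hub at (249,254), the rack with the red pliers at (370,229), and the pink and green look-alikes at (324,291) and (432,223). The scene view agrees, so next I measure these.

```bash
python3 - <<'E'
from h import *
np.set_printoptions(precision=4,suppress=True)
for n in ('top','scene'):
    c=dict(np.load(n+'0.npz')); W=cloud(c); hsv=cv2.cvtColor(c['image'],cv2.COLOR_RGB2HSV); H,S,V=[hsv[...,i].astype(int) for i in range(3)]
    box={'top':dict(case=(95,185,185,275),hub=(220,225,280,285),rack=(338,205,402,255)),'scene':dict(case=(360,255,465,350),hub=(305,195,370,255),rack=(210,135,265,208))}[n]
    def sel(k,m):
        a=np.zeros((420,560),bool);x0,y0,x1,y1=box[k];a[y0:y1,x0:x1]=1; return a&m&~np.isnan(W[...,0])
    def rect(m):
        p=W[m]; r=cv2.minAreaRect((p[:,:2]*1000).astype(np.float32)); return len(p),p.mean(0),np.median(p[:,2]),r
    Z=W[...,2]
    print(n)
    m=sel('case',(Z>.04)&(Z<.065)); print('lid',rect(m))
    m=sel('case',(Z>.075)); print('knob',rect(m))
    m=sel('hub',(Z>.085)); print('spin',rect(m))
    m=sel('hub',(Z>.004)&(Z<.03)); print('board',rect(m))
    m=sel('rack',(Z>.006)&(Z<.02)); print('foot',rect(m))
    m=sel('rack',(Z>.08)&(Z<.088)); print('tower',rect(m))
    m=sel('rack',(Z>.12)&((H<8)|(H>172))&(S>120)); print('red',rect(m)); p=W[m]; print(p[np.argsort(p[:,1])][[0,3,-4,-1]],p[:,2].max())
    m=sel('rack',(Z>.12)); p=W[m]
    for zz in (.13,.14,.15,.16,.17):
        q=p[abs(p[:,2]-zz)<.005]; 
        if len(q): print(zz,len(q),q.min(0),q.max(0))
E
```

```text
top
lid (4013, array([0.5343, 0.2654, 0.0534]), np.float64(0.053518942526700676), ((533.2706909179688, 267.347900390625), (150.0278778076172, 151.54067993164062), 3.285982847213745))
knob (132, array([0.4883, 0.2628, 0.0954]), np.float64(0.09605566583344782), ((488.417724609375, 263.85699462890625), (26.096879959106445, 24.8176326751709), 89.09001922607422))
spin (157, array([0.4674, 0.0127, 0.0932]), np.float64(0.09311438731867862), ((467.89886474609375, 12.67023754119873), (30.28959083557129, 30.183149337768555), 25.18736457824707))
board (1095, array([0.4676, 0.0122, 0.0182]), np.float64(0.016176431537984145), ((467.0522155761719, 13.84701156616211), (145.29348754882812, 144.7382354736328), 89.3429946899414))
foot (1006, array([ 0.52  , -0.2666,  0.012 ]), np.float64(0.011947192092706086), ((520.853271484375, -275.8238525390625), (103.15531158447266, 107.42921447753906), 4.733993053436279))
tower (177, array([ 0.5206, -0.2694,  0.0839]), np.float64(0.0839089366139255), ((521.486083984375, -272.6307373046875), (36.902469635009766, 50.300537109375), 4.526864528656006))
red (117, arr
[... 1598 characters left out ...]
890625, -271.9252014160156), (38.54246520996094, 51.96014404296875), 3.2233633995056152))
red (124, array([ 0.5236, -0.2775,  0.1505]), np.float64(0.15208282805305084), ((523.2691040039062, -272.0257263183594), (15.030254364013672, 64.58120727539062), 4.418673515319824))
[[ 0.5205 -0.3046  0.1694]
 [ 0.5281 -0.3011  0.1674]
 [ 0.5182 -0.2406  0.1721]
 [ 0.5235 -0.2396  0.1667]] 0.17533820862367247
0.13 24 [ 0.5153 -0.291   0.1253] [ 0.5291 -0.2507  0.1345]
0.14 28 [ 0.5095 -0.3008  0.1352] [ 0.5303 -0.2434  0.1444]
0.15 45 [ 0.5099 -0.3043  0.1455] [ 0.5316 -0.2413  0.1549]
0.16 27 [ 0.5164 -0.2991  0.155 ] [ 0.5299 -0.2428  0.165 ]
0.17 30 [ 0.5134 -0.3046  0.1652] [ 0.5298 -0.2396  0.1743]
```

The lid centre is (0.533, 0.2674) with yaw 3.3°, so the knob is at about (0.4885, 0.2645, 0.0885) and the hinge at (0.608, 0.272, 0.0455). Sizes and heights match the given ones, so I move to the knob.

Emit:
send_rows:
  increments: [0,0,-0.009,1.97,3.08,0,1,0,0,-0.009,1.97,3.08,0,1,0,0,-0.009,1.97,3.08,0,1,0,0,-0.009,1.97,3.08,0,1,0,0,-0.009,1.97,3.08,0,1,0,0,-0.009,1.97,3.08,0,1,0,0,-0.009,1.97,3.08,0,1,0,0,-0.009,1.97,3.08,0,1,0,0,-0.009,1.97,3.08,0,1,0,0,-0.009,1.97,3.08,0,1,0,0,-0.009,1.97,3.08,0,1,0,0,-0.009,1.97,3.08,0,1,0,0,-0.009,1.97,3.08,0,1]

```text
time: 1.18
position: [0.431, -0.198, 0.2304]
tool_rot: [0.997, 0.082, -0.0, -0.0]
ft_force: [0.7, -0.3, -0.5]
grip_width: 0.087
grip_force: 0.0
```

Emit:
send_rows:
  increments: [0,0,-0.008,0.45,3.57,0,1,0,0,-0.008,0.45,3.57,0,1,0,0,-0.008,0.45,3.57,0,1,0,0,-0.008,0.45,3.57,0,1,0,0,-0.008,0.45,3.57,0,1,0,0,-0.008,0.45,3.57,0,1,0,0,-0.008,0.45,3.57,0,1,0,0,-0.008,0.45,3.57,0,1,0,0,-0.008,0.45,3.57,0,1,0,0,-0.008,0.45,3.57,0,1,0,0,-0.008,0.45,3.57,0,1,0,0,-0.008,0.45,3.57,0,1,0,0,-0.008,0.45,3.57,0,1,0,0,0,0,0,0,1,0,0,0,0,0,0,1]

```text
time: 2.43
position: [0.4885, 0.2659, 0.23]
tool_rot: [0.999, 0.033, -0.0, 0.0]
ft_force: [-0.1, -0.5, -0.6]
grip_width: 0.0871
grip_force: 0.0
```

Emit:
send_rows:
  increments: [0,0,0,0,-0.02,-2.4,1,0,0,0,0,-0.02,-2.4,1,0,0,0,0,-0.02,-2.4,1,0,0,0,0,-0.02,-2.4,1,0,0,0,0,-0.02,-2.4,1,0,0,0,0,-0.02,-2.2,1,0,0,0,0,0,0,0.2,0,0,0,0,0,0,0.2,0,0,0,0,0,0,0.2,0,0,0,0,0,0,0.2,0,0,0,0,0,0,0.2,0,0,0,0,0,0,0.2]
  newtons: 15

```text
time: 3.43
position: [0.4898, 0.2633, 0.0899]
tool_rot: [1.0, 0.031, 0.001, -0.0]
ft_force: [-1.2, -0.7, 0.8]
grip_width: 0.055
grip_force: 0.0
```

```bash
python3 - <<'E'
# arc increments hinge-relative, x along yaw 3.3deg
import numpy as np
r=np.hypot(.12,.043);a0=np.arctan2(.043,.12)
th=np.linspace(0,1.85,27);x=-r*np.cos(a0+th);z=r*np.sin(a0+th)
dx=np.diff(x)*100;dz=np.diff(z)*100
for a,b in zip(dx,dz):print(round(a*.9983,2),round(a*.0576,3),round(b,2))
E
```

```text
0.34 0.019 0.84
0.39 0.023 0.82
0.45 0.026 0.79
0.51 0.029 0.75
0.56 0.032 0.71
0.61 0.035 0.67
0.65 0.038 0.63
0.7 0.04 0.58
0.74 0.042 0.53
0.77 0.045 0.47
0.8 0.046 0.42
0.83 0.048 0.36
0.85 0.049 0.3
0.87 0.05 0.24
0.89 0.051 0.18
0.9 0.052 0.11
0.9 0.052 0.05
0.91 0.052 -0.02
0.9 0.052 -0.08
0.89 0.052 -0.15
0.88 0.051 -0.21
0.86 0.05 -0.27
0.84 0.049 -0.33
0.82 0.047 -0.39
0.79 0.045 -0.45
0.75 0.043 -0.5
```

Emit:
send_rows:
  increments: [0,0,0,0,0,0,0.2,0,0,0,0,0,0,0.2,0,0,0,0,0,0,0.2,0,0,0,0,0,0,0.2,0,0,0,0,0,0,0.2,0,0,0,0,0,0,0.2]
  newtons: 20

```text
time: 3.93
position: [0.4889, 0.2648, 0.0887]
tool_rot: [1.0, 0.03, 0.0, -0.001]
ft_force: [-0.7, 5.4, 0.8]
grip_width: 0.0269
grip_force: 20.0
```

Emit:
send_rows:
  increments: [0,0,0,0.34,0.02,0.84,0.2,0,0,0,0.39,0.02,0.82,0.2,0,0,0,0.45,0.03,0.79,0.2,0,0,0,0.51,0.03,0.75,0.2,0,0,0,0.56,0.03,0.71,0.2,0,0,0,0.61,0.04,0.67,0.2]

```text
time: 4.43
position: [0.5171, 0.2664, 0.1344]
tool_rot: [1.0, 0.031, -0.001, -0.001]
ft_force: [-0.5, 5.5, -3.3]
grip_width: 0.0269
grip_force: 20.0
```

Emit:
send_rows:
  increments: [0,0,0,0.65,0.04,0.63,0.2,0,0,0,0.7,0.04,0.58,0.2,0,0,0,0.74,0.04,0.53,0.2,0,0,0,0.77,0.05,0.47,0.2,0,0,0,0.8,0.05,0.42,0.2,0,0,0,0.83,0.05,0.36,0.2,0,0,0,0.85,0.05,0.3,0.2,0,0,0,0.87,0.05,0.24,0.2,0,0,0,0.89,0.05,0.18,0.2,0,0,0,0.9,0.05,0.11,0.2,0,0,0,0.9,0.05,0.05,0.2,0,0,0,0.91,0.05,-0.02,0.2,0,0,0,0.9,0.05,-0.08,0.2,0,0,0,0.89,0.05,-0.15,0.2]

```text
time: 5.6
position: [0.6341, 0.2731, 0.171]
tool_rot: [1.0, 0.031, 0.0, -0.001]
ft_force: [-0.2, 5.1, 1.2]
grip_width: 0.0271
grip_force: 20.0
```

Emit:
send_rows:
  increments: [0,0,0,0.88,0.05,-0.21,0.2,0,0,0,0.86,0.05,-0.27,0.2,0,0,0,0.84,0.05,-0.33,0.2,0,0,0,0.82,0.05,-0.39,0.2,0,0,0,0.79,0.05,-0.45,0.2,0,0,0,0.75,0.05,-0.5,0.2,0,0,0,0,0,0,0.2,0,0,0,0,0,0,0.9,0,0,0,0,0,0,0.9,0,0,0,0,0,0,0.9,0,0,0,0,0,0,0.9,0,0,0,0,0,0,0.9,0,0,0,0,0,0,0.9]

```text
time: 6.68
position: [0.6829, 0.274, 0.1489]
tool_rot: [1.0, 0.031, -0.0, 0.0]
ft_force: [-0.2, -0.1, 0.5]
grip_width: 0.0591
grip_force: 0.0
```

Emit:
send_rows:
  increments: [0,0,0,0,0,2.5,1,0,0,0,0,0,2.5,1,0,0,0,0,0,2.5,1,0,0,0,0,0,2.5,1,0,0,0,-3,0,1,1,0,0,0,-3,0,0,1,0,0,0,-3,0,0,1,0,0,0,-3,0,0,1,0,0,0,-3,0,0,1,0,0,0,-3,0,0,1,0,0,0,0,0,0,1,0,0,0,0,0,0,1]

```text
time: 7.68
position: [0.5014, 0.2745, 0.2596]
tool_rot: [1.0, 0.032, -0.0, 0.0]
ft_force: [1.1, 0.3, 0.2]
grip_width: 0.0872
grip_force: 0.0
```

```bash
python3 - <<'E'
from h import *
ims=[]
for n in ('wrist','top'):
    c=robot.camera(n); np.savez(n+'1.npz',**c); print(-c['R'].T@c['t']); ims.append(c['image'] if n=='wrist' else cv2.resize(c['image'][170:290,80:200],(420,420)))
cv2.imwrite('pics/a.png',cv2.resize(np.hstack(ims),(800,343))[:,:,::-1])
E
```

```text
[0.57260071 0.27864655 0.41473091]
[ 0.47520717 -0.03979694  1.05297251]
```

View pics/a.png

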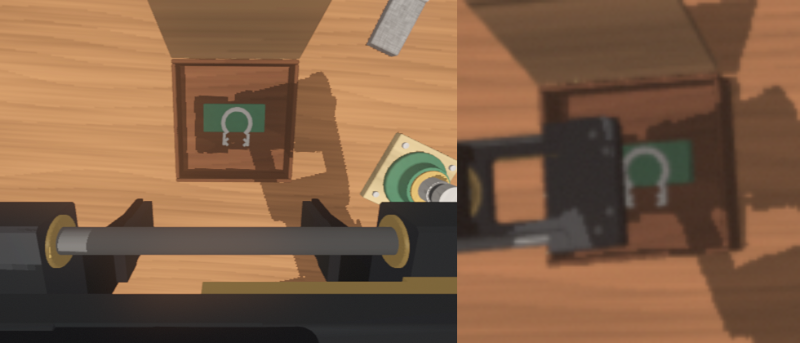

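The wrist view shows the lid open and the ring on the green block, at about pixel (290,153) in the full wrist image, with the gap facing the robot. I now measure the ring.

```bash
cat > ring.py <<'E'
from h import *
from scipy.optimize import least_squares
np.set_printoptions(precision=4,suppress=True)
c=dict(np.load('wrist1.npz')); im=c['image'];hsv=cv2.cvtColor(im,cv2.COLOR_RGB2HSV)
m=np.zeros((420,560),np.uint8); b=(slice(120,190),slice(255,335))
m[b]=((hsv[...,1]<60)&(hsv[...,2]>100))[b]*255
n,l,s,cen=cv2.connectedComponentsWithStats(m); k=1+s[1:,4].argmax(); print(s[k],cen[k])
cv2.imwrite('pics/m.png',cv2.resize(np.hstack([im[b][:,:,::-1],cv2.cvtColor(((l==k)*255).astype(np.uint8)[b],cv2.COLOR_GRAY2BGR)]),None,fx=5,fy=5,interpolation=0))
v,u=np.where(l==k); P=np.array([ray(c,a,d,.025)[:2] for a,d in zip(u,v)])
r=cv2.minAreaRect((P*1000).astype(np.float32)); print(r)
x0=P[:,0].max()-.020
# front arc only: radial midline 17.5 
f=lambda p:(np.hypot(*(P[sel]-p).T)-.0175)
p=np.array([x0,P[:,1].mean()])
for _ in range(6):
    sel=P[:,0]>p[0]-.005; p=least_squares(f,p,loss='soft_l1',f_scale=.001).x
lug=P[(P[:,0]<p[0]-.018)]
cl=lug[:,1]>p[1]; L=lug[cl].mean(0);R=lug[~cl].mean(0); d=L-R; yaw=np.arctan2(-d[0],d[1]); mid=(L+R)/2
print('origin',p,'lugs',L,R,'yaw',yaw,'yaw by mid',np.arctan2(*(p-mid)[::-1]), 'dist',np.hypot(*(p-mid)))
W=cloud(c)[l==k]; print('z',np.median(W[:,2]),W.mean(0)); print(P.min(0),P.max(0))
E
python3 ring.py
```

```text
[270 130  40  50 707] [289.5318 151.7298]
((528.7534790039062, 263.64208984375), (51.40665054321289, 41.634483337402344), 0.9860092401504517)
origin [0.534  0.2637] lugs [0.5091 0.2772] [0.5096 0.249 ] yaw 0.018517928855384936 yaw by mid 0.024996191645427327 dist 0.024674243878863366
z nan [nan nan nan]
[0.5028 0.2429] [0.5545 0.2846]
```

View pics/m.png

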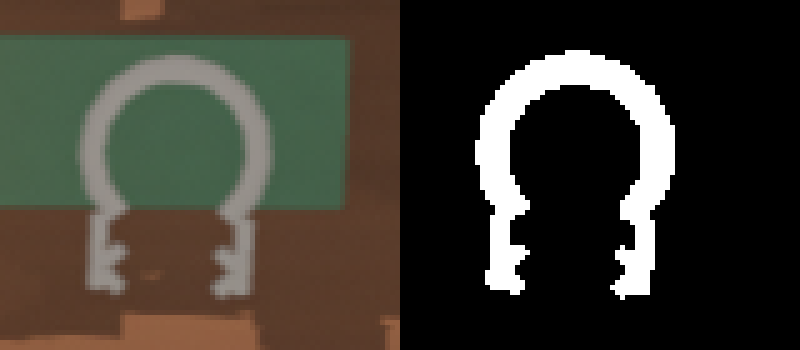

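The ring origin is (0.534, 0.264) with yaw about 0.02, which puts the gap centre near (0.509, 0.263). Next I go to the pliers grip at (0.522, -0.272).

Emit:
send_rows:
  increments: [0,0,0.001,0.13,-3.41,0,1,0,0,0.001,0.13,-3.41,0,1,0,0,0.001,0.13,-3.41,0,1,0,0,0.001,0.13,-3.41,0,1,0,0,0.001,0.13,-3.41,0,1,0,0,0.001,0.13,-3.41,0,1,0,0,0.001,0.13,-3.41,0,1,0,0,0.001,0.13,-3.41,0,1,0,0,0.001,0.13,-3.41,0,1,0,0,0.001,0.13,-3.41,0,1,0,0,0.001,0.13,-3.41,0,1,0,0,0.001,0.13,-3.41,0,1,0,0,0,0.13,-3.41,0,1,0,0,0,0.13,-3.41,0,1,0,0,0,0.13,-3.41,0,1,0,0,0,0.13,-3.41,0,1,0,0,0,0,0,0,1,0,0,0,0,0,0,1]

```text
time: 9.28
position: [0.5245, -0.2745, 0.2586]
tool_rot: [0.999, 0.035, 0.0, 0.0]
ft_force: [0.3, 0.6, -0.3]
grip_width: 0.0868
grip_force: 0.0
```

```bash
python3 - <<'E'
from h import *
np.set_printoptions(precision=4,suppress=True)
o=robot.get_obs(); print(o['position'],o['tool_rot'])
c=dict(np.load('wrist1.npz')); hsv=cv2.cvtColor(c['image'],cv2.COLOR_RGB2HSV)
m=((hsv[...,0]>65)&(hsv[...,0]<90)&(hsv[...,1]>70)); m[:110]=0;m[185:]=0;m[:,:230]=0;m[:,340:]=0
v,u=np.where(m); P=np.array([ray(c,a,d,.021)[:2]*1000 for a,d in zip(u,v)]); print('block',cv2.minAreaRect(P.astype(np.float32)),'expect 538,267.7')
# wrist now: red grips
c=robot.camera('wrist'); np.savez('wrist2.npz',**c); hsv=cv2.cvtColor(c['image'],cv2.COLOR_RGB2HSV)
W=cloud(c); m=((hsv[...,0]<6)|(hsv[...,0]>174))&(hsv[...,1]>120)&(W[...,2]>.12)&(W[...,2]<.18)
p=W[m]; print(len(p)); 
if len(p): print(cv2.minAreaRect((p[:,:2]*1000).astype(np.float32)),p[:,2].max())
m=(abs(W[...,2]-.084)<.003); p=W[m]; print(cv2.minAreaRect((p[:,:2]*1000).astype(np.float32)) if len(p) else 0)
E
```

```text
[ 0.5245 -0.2745  0.2586] [0.9994 0.0348 0.0004 0.0004]
block ((540.1477661132812, 251.97120666503906), (33.68852233886719, 46.712825775146484), 3.6213717460632324) expect 538,267.7
1059
((521.2485961914062, -272.64117431640625), (13.886956214904785, 62.17539978027344), 5.271690368652344) 0.173571615154966
((491.4064636230469, -272.2724304199219), (105.58031463623047, 288.6932067871094), 33.61454391479492)
```

Emit:
send_rows:
  increments: [0,0,0.01,-0.13,0.1,-2,1,0,0,0,-0.13,0.1,-2,1,0,0,0,0,0,-2,1,0,0,0,0,0,-2,1,0,0,0,0,0,-2,1,0,0,0,0,0,-1.75,1,0,0,0,0,0,0,0.4,0,0,0,0,0,0,0.4,0,0,0,0,0,0,0.4,0,0,0,0,0,0,0.4,0,0,0,0,0,0,0.4,0,0,0,0,0,0,0.4,0,0,0,0,0,0,0.4,0,0,0,0,0,0,0.4]
  newtons: 7

```text
time: 10.5
position: [0.5223, -0.2697, 0.1435]
tool_rot: [0.999, 0.042, 0.001, 0.001]
ft_force: [-0.1, -0.0, 5.5]
grip_width: 0.0592
grip_force: 7.3
```

```bash
python3 - <<'E'
from h import *
np.set_printoptions(precision=4,suppress=True)
o=robot.get_obs(); print({k:o[k] for k in('position','tool_rot','ft_force','moment','grip_width','grip_force')})
c=robot.camera('scene'); np.savez('scene3.npz',**c); a=cv2.resize(c['image'][110:215,195:300],(400,400),interpolation=2)
c=robot.camera('wrist'); np.savez('wrist3.npz',**c); print(c['image'].shape)
b=cv2.resize(c['image'],(400,300)); b=np.vstack([b,np.zeros((100,400,3),np.uint8)])
cv2.imwrite('pics/g.png',np.hstack([a,b])[:,:,::-1])
E
```

```text
{'position': array([ 0.5223, -0.2697,  0.1435]), 'tool_rot': array([0.9991, 0.0418, 0.0015, 0.0011]), 'ft_force': array([-0.0626, -0.0351,  5.4925]), 'moment': array([ 0.1548, -0.0224,  0.0178]), 'grip_width': 0.05918373757024118, 'grip_force': 7.301506977528334}
(420, 560, 3)
```

View pics/g.png

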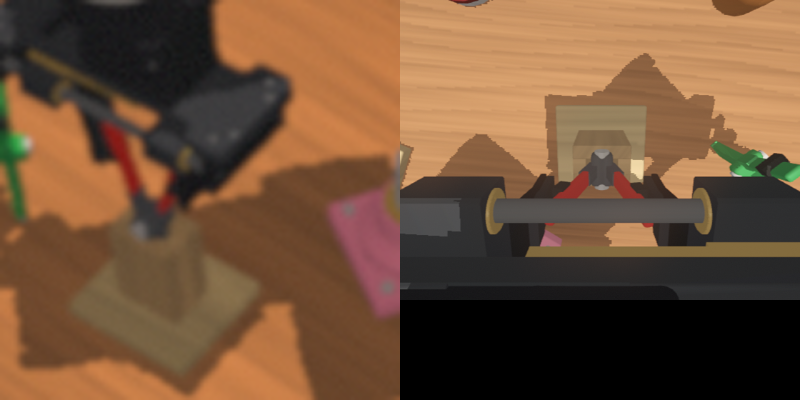

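Emit:
send_rows:
  increments: [0,0,0,0,0,0,0.95,0,0,0,0,0,0,0.95,0,0,0,0,0,0,0.95,0,0,0,0,0,0,0.95,0,0,-0.006,0,0,-0.2,0.95]

```text
time: 11.02
position: [0.5211, -0.269, 0.1395]
tool_rot: [0.999, 0.039, -0.0, -0.0]
ft_force: [0.4, -0.2, 0.1]
grip_width: 0.0802
grip_force: 0.0
```

Emit:
send_rows:
  increments: [0,0,0,0,0,0,0.4,0,0,0,0,0,0,0.4,0,0,0,0,0,0,0.4,0,0,0,0,0,0,0.4,0,0,0,0,0,0,0.4,0,0,0,0,0,0,0.4,0,0,0,0,0,0,0.4]
  newtons: 6

```text
time: 11.6
position: [0.5213, -0.2691, 0.1396]
tool_rot: [0.999, 0.039, 0.0, 0.0]
ft_force: [0.9, -0.7, 0.2]
grip_width: 0.0623
grip_force: 6.0
```

Emit:
send_rows:
  increments: [0,0,0,0,0,0.5,0.4,0,0,0,0,0,0.8,0.4,0,0,0,0,0,1.2,0.4,0,0,0,0,0,1.5,0.4,0,0,0,0,0,1.5,0.4,0,0,0,0,0,1.5,0.4,0,0,0,0,0,1.5,0.4,0,0,0,0,0,1.5,0.4,0,0,0,0,0,1.5,0.4,0,0,0,0,0,1,0.4,0,0,0,0,0,0,0.4,0,0,0,0,0,0,0.4]

```text
time: 12.6
position: [0.5213, -0.269, 0.2651]
tool_rot: [0.999, 0.039, 0.0, 0.0]
ft_force: [-0.7, -0.7, -1.4]
grip_width: 0.0576
grip_force: 6.0
```

```bash
python3 - <<'E'
from h import *
np.set_printoptions(precision=4,suppress=True)
o=robot.get_obs(); print({k:o[k] for k in('position','tool_rot','ft_force','grip_width','grip_force')})
c=robot.camera('scene'); np.savez('scene4.npz',**c); a=cv2.resize(c['image'][60:215,180:310],(400,476),interpolation=2)
c=robot.camera('wrist'); np.savez('wrist4.npz',**c)
b=c['image'][130:370,180:380]; b=cv2.resize(b,(396,476)); 
cv2.imwrite('pics/l.png',np.hstack([a,b])[:,:,::-1])
E
```

```text
{'position': array([ 0.5213, -0.269 ,  0.2651]), 'tool_rot': array([0.9992, 0.0389, 0.0004, 0.0003]), 'ft_force': array([-0.7061, -0.6788, -1.4252]), 'grip_width': 0.05760825670554529, 'grip_force': 5.988505955901928}
```

View pics/l.png

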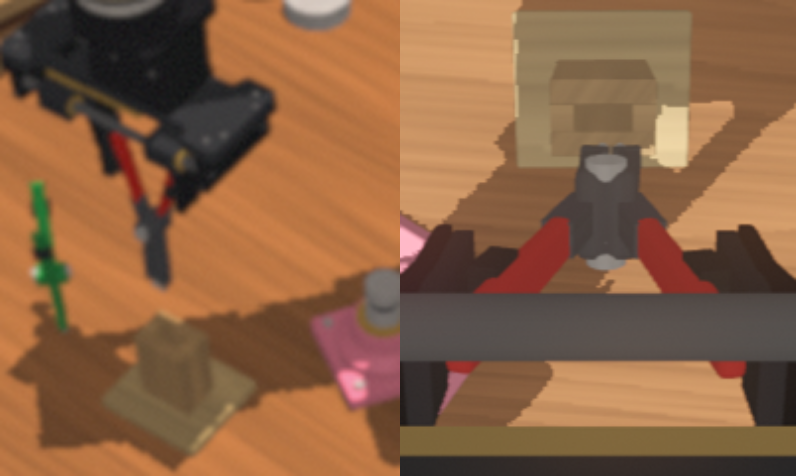

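The pliers are out of the block and hang nearly upright, with the pivot bolt heads at wrist pixels (283,213) and (283,262). I measure where the pivot and jaws sit relative to the TCP.

```bash
python3 - <<'E'
from h import *
np.set_printoptions(precision=4,suppress=True)
tcp=robot.get_obs()['position']
c=dict(np.load('wrist4.npz')); W=cloud(c)-tcp; hsv=cv2.cvtColor(c['image'],cv2.COLOR_RGB2HSV)
for v,u in ((211,283),(213,283),(215,283),(262,283),(263,283),(205,276),(205,284),(205,290)): print(v,u,W[v,u],hsv[v,u])
p=W.reshape(-1,3); 
g=(hsv[...,1]<90).ravel()&(abs(p[:,0])<.03)&(abs(p[:,1])<.03)
for z in np.arange(-.15,-.02,.01):
    q=p[g&(abs(p[:,2]-z)<.005)]
    if len(q)>3: print('z',round(z,3),len(q),q.min(0),q.max(0),q.mean(0))
# scene view: jaws below TCP
c=dict(np.load('scene4.npz')); W=cloud(c)-tcp; p=W.reshape(-1,3)
for z in np.arange(-.15,.02,.01):
    q=p[(abs(p[:,0])<.04)&(abs(p[:,1])<.06)&(abs(p[:,2]-z)<.005)]
    if len(q)>3: print('S z',round(z,3),len(q),np.median(q,0),q[:,1].min(),q[:,1].max(),q[:,2].min())
E
```

```text
211 283 [ 0.0164 -0.0022 -0.046 ] [ 15  28 128]
213 283 [ 0.0164 -0.0021 -0.0418] [ 15  25 143]
215 283 [ 0.0154 -0.0022 -0.0411] [ 15  24 148]
262 283 [-0.0128 -0.0045 -0.0409] [ 14  23 146]
263 283 [-0.0131 -0.0045 -0.0401] [ 15  21 146]
205 276 [ 0.0044  0.0013 -0.1052] [13 46 78]
205 284 [ 0.0049 -0.0046 -0.1053] [11 52 79]
205 290 [ 0.0053 -0.009  -0.1049] [11 51 80]
z -0.12 15 [ 0.0025 -0.0104 -0.122 ] [ 0.0041 -0.0019 -0.1162] [ 0.0033 -0.0062 -0.1194]
z -0.11 82 [ 0.0023 -0.0173 -0.1125] [ 0.0064  0.005  -0.1051] [ 0.0047 -0.0058 -0.1079]
z -0.1 69 [ 0.0039 -0.0161 -0.1049] [ 0.0061  0.0049 -0.0957] [ 0.0051 -0.0058 -0.1   ]
z -0.09 39 [-0.0013 -0.0159 -0.0945] [ 0.0065  0.0047 -0.085 ] [ 0.0048 -0.0106 -0.0898]
z -0.08 12 [ 0.0021 -0.0155 -0.0837] [ 0.006  -0.0135 -0.0758] [ 0.0048 -0.0147 -0.0818]
z -0.07 4 [ 0.0055 -0.0139 -0.0737] [ 0.0061 -0.0134 -0.0651] [ 0.0057 -0.0137 -0.0698]
z -0.06 5 [ 0.0055 -0.0133 -0.0636] [ 0.0061 -0.013  -0.0565] [ 0.0058 -0.0131 -0.0596]
z -0.05 107 [-0.0151 -0.0146 -0.0546] [ 0.0174  0.0079 -0.045 ] [ 0.0133 -0.0031 -0.0481]
z -0.04 1361 [-
[... 901 characters left out ...]
0.0098  0.0051 -0.0485] -0.008265279332445807 0.009241188122567856 -0.05494736243001133
S z -0.04 68 [ 0.0063 -0.0026 -0.0395] -0.015060531446498215 0.010406780699862395 -0.04484311506770647
S z -0.03 32 [ 0.0034 -0.0079 -0.03  ] -0.018940784533315103 0.013046422064664553 -0.034976869856077814
S z -0.02 35 [ 0.0035 -0.0107 -0.022 ] -0.01866722794149922 0.015068581151740812 -0.024993299105985245
S z -0.01 30 [ 0.0033 -0.0139 -0.0089] -0.03885310434180811 0.034883033730140345 -0.014898185050813417
S z 0.0 64 [ 0.0057 -0.0145  0.0004] -0.037338467666775066 0.03889083885025929 -0.004856501353516451
S z 0.01 80 [ 0.0059 -0.0159  0.0096] -0.0394882215030099 0.03971370547061584 0.005215785664323236
```

The pliers are held at about 56 to 57 mm, tilted roughly 0.05 rad, with the tip centre at about (+1, -6, -110 shoulder) mm from the TCP. I carry them over the gap, compensating for that offset.

Emit:
send_rows:
  increments: [0,0,-0.003,-0.07,1,0,0.4,0,0,-0.003,-0.07,2,0,0.4,0,0,-0.003,-0.07,3,0,0.4,0,0,-0.003,-0.07,3,0,0.4,0,0,-0.003,-0.07,3,0,0.4,0,0,-0.003,-0.07,3,0,0.4,0,0,-0.003,-0.07,3,0,0.4,0,0,-0.003,-0.07,3,0,0.4,0,0,-0.003,-0.07,3,0,0.4,0,0,-0.003,-0.07,3,0,0.4,0,0,-0.003,-0.07,3,0,0.4,0,0,-0.003,-0.07,3,0,0.4,0,0,-0.003,-0.07,3,0,0.4,0,0,-0.003,-0.07,3,0,0.4,0,0,-0.003,-0.07,3,0,0.4,0,0,-0.003,-0.07,3,0,0.4,0,0,-0.003,-0.07,3,0,0.4,0,0,-0.003,-0.07,3,0,0.4,0,0,0,-0.07,1.83,0,0.4,0,0,0,0,1,0,0.4]

```text
time: 14.37
position: [0.5063, 0.272, 0.2635]
tool_rot: [1.0, 0.013, -0.001, -0.0]
ft_force: [0.1, 0.2, -1.5]
grip_width: 0.058
grip_force: 6.0
```

Emit:
send_rows:
  increments: [0,0,0,0,0,0,0.4,0,0,0,0,0,-1,0.4,0,0,0,0,0,-2,0.4,0,0,0,0,0,-2,0.4,0,0,0,0,0,-1,0.4,0,0,0,0,0,0,0.4,0,0,0,0,0,0,0.4,0,0,0,0,0,0,0.4]

```text
time: 15.03
position: [0.5088, 0.2688, 0.2052]
tool_rot: [1.0, 0.011, 0.001, -0.0]
ft_force: [0.7, -0.4, -1.0]
grip_width: 0.0578
grip_force: 6.0
```

```bash
cat > look.py <<'E'
from h import *
import sys
np.set_printoptions(precision=4,suppress=True)
n=sys.argv[1]
o=robot.get_obs(); tcp=o['position']; print({k:o[k] for k in('time','position','tool_rot','ft_force','grip_width','grip_force')})
c=robot.camera('wrist'); np.savez(n+'.npz',**c); W=cloud(c); im=c['image']; hsv=cv2.cvtColor(im,cv2.COLOR_RGB2HSV)
p=(W-tcp).reshape(-1,3); g=(hsv[...,1]<110).ravel()&(abs(p[:,0])<.03)&(abs(p[:,1])<.04)
for z in np.arange(-.13,-.08,.006):
    q=p[g&(abs(p[:,2]-z)<.003)]
    if len(q)>3: print('z',round(z,3),len(q),q.min(0),q.max(0))
cv2.imwrite('pics/'+n+'.png',cv2.resize(im[120:290,190:390],(800,600) if 0 else (705,600),interpolation=2)[:,:,::-1])
E
python3 look.py w5
```

```text
{'time': 15.0333, 'position': array([0.5088, 0.2688, 0.2052]), 'tool_rot': array([ 0.9999,  0.0114,  0.0008, -0.0001]), 'ft_force': array([ 0.6654, -0.4089, -1.0411]), 'grip_width': 0.05776627707732965, 'grip_force': 6.00000259350054}
z -0.118 7 [ 0.0024 -0.0112 -0.121 ] [ 0.0029 -0.0019 -0.1192]
z -0.112 34 [ 0.002  -0.0167 -0.1115] [ 0.0047  0.0042 -0.109 ]
z -0.106 66 [ 0.0014 -0.0175 -0.1088] [ 0.0048  0.0049 -0.1033]
z -0.1 45 [ 0.0037 -0.0163 -0.1029] [ 0.0049  0.0048 -0.0976]
z -0.094 23 [ 0.0039 -0.0159 -0.0966] [ 0.0049  0.0047 -0.0914]
z -0.088 23 [-0.0028 -0.0157 -0.0908] [ 0.0047  0.0046 -0.0851]
z -0.082 10 [ 0.0014 -0.0154 -0.0844] [ 0.0048 -0.0132 -0.0809]
```

View pics/w5.png

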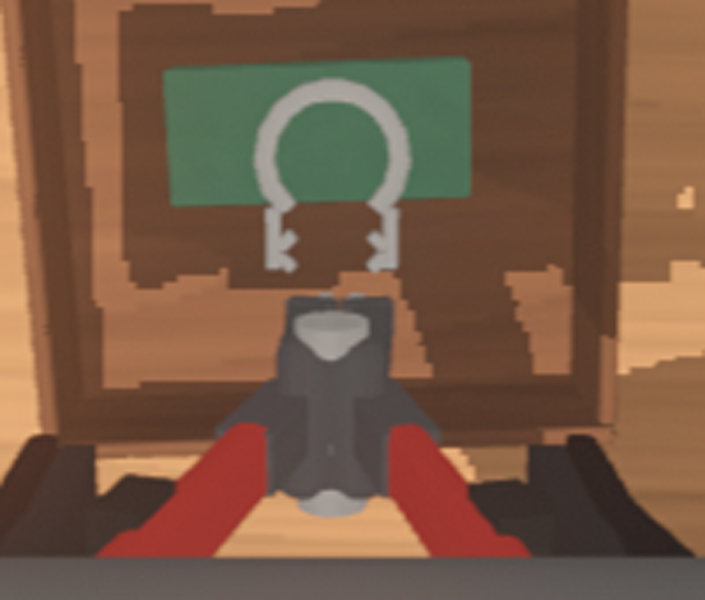

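The ring sits undisturbed at crop (332,155) and the plier tips are just below its gap. I remeasure the ring from this nearer view.

```bash
sed -e "s/wrist1/w5/; s/slice(120,190),slice(255,335)/slice(135,200),slice(255,312)/; s#pics/m.png#pics/m2.png#" ring.py > ring2.py; python3 ring2.py
```

```text
[261 142  46  55 915] [283.6098 166.3093]
((528.33837890625, 263.8002014160156), (50.182716369628906, 41.526763916015625), 1.3249887228012085)
origin [0.5336 0.2637] lugs [0.5092 0.2773] [0.5093 0.2491] yaw 0.006316385844192563 yaw by mid 0.019771841503221258 dist 0.024362850350247333
z nan [nan nan nan]
[0.503  0.2431] [0.5535 0.2847]
```

Emit:
send_rows:
  increments: [0,0,0,-0.08,0.07,-1,0.4,0,0,0,0,0,-1.3,0.4,0,0,0,0,0,-1.2,0.4,0,0,0,0,0,-0.8,0.4,0,0,0,0,0,-0.6,0.4,0,0,0,0,0,-0.5,0.4,0,0,0,0,0,-0.4,0.4,0,0,0,0,0,-0.4,0.4,0,0,0,0,0,-0.3,0.4,0,0,0,0,0,0,0.4,0,0,0,0,0,0,0.4]

```text
time: 16.0
position: [0.5072, 0.27, 0.1396]
tool_rot: [1.0, 0.012, 0.0, -0.0]
ft_force: [0.3, 0.2, -1.1]
grip_width: 0.058
grip_force: 6.0
```

```bash
python3 look.py w6
```

```text
{'time': 16.0, 'position': array([0.5072, 0.27  , 0.1396]), 'tool_rot': array([ 0.9999,  0.0119,  0.0001, -0.    ]), 'ft_force': array([ 0.261 ,  0.2045, -1.1017]), 'grip_width': 0.0579593521441162, 'grip_force': 6.00190350174671}
z -0.13 42 [-0.0241 -0.0388 -0.133 ] [ 0.0125  0.0376 -0.1318]
z -0.124 4 [ 0.0021 -0.0105 -0.122 ] [ 0.0031 -0.0027 -0.1213]
z -0.118 1896 [-0.0037 -0.0399 -0.1206] [ 0.03    0.0372 -0.115 ]
z -0.112 616 [-0.004 -0.026 -0.115] [ 0.0298  0.0143 -0.1091]
z -0.106 73 [-0.0001 -0.0176 -0.109 ] [ 0.0049  0.0049 -0.1031]
z -0.1 51 [ 0.0041 -0.0164 -0.1029] [ 0.0051  0.0054 -0.0971]
z -0.094 27 [ 0.004  -0.016  -0.0969] [ 0.005   0.0054 -0.091 ]
z -0.088 19 [-0.003  -0.0157 -0.0906] [ 0.005   0.0052 -0.085 ]
z -0.082 13 [-0.0008 -0.0155 -0.0849] [ 0.0054 -0.0138 -0.0803]
```

View pics/w6.png

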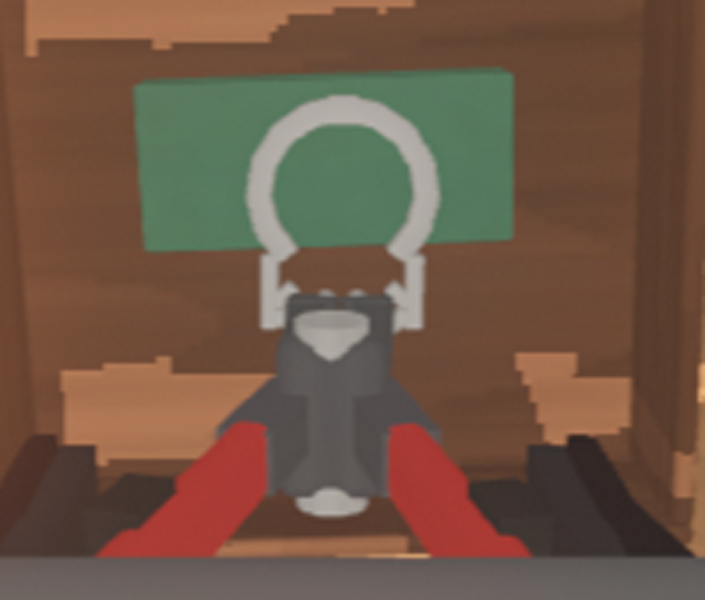

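The tips are in the middle of the gap, with lug midpoint 342 and tips at 341 in the crop, and only about 1 mm short in x. I correct that and squeeze.

Emit:
send_rows:
  increments: [0,0,0,0.1,0,0,0.4,0,0,0,0,0,0,0.22,0,0,0,0,0,0,0.22,0,0,0,0,0,0,0.22,0,0,0,0,0,0,0.22,0,0,0,0,0,0,0.22,0,0,0,0,0,0,0.22,0,0,0,0,0,0,0.22,0,0,0,0,0,0,0.22,0,0,0,0,0,0,0.22,0,0,0,0,0,0,0.22,0,0,0,0,0,0,0.22,0,0,0,0,0,0,0.22]
  newtons: 30

```text
time: 17.13
position: [0.5082, 0.27, 0.1396]
tool_rot: [1.0, 0.012, 0.0, -0.0]
ft_force: [-0.4, -1.1, 0.7]
grip_width: 0.0251
grip_force: 30.0
```

```bash
python3 look.py w7
```

```text
{'time': 17.1333, 'position': array([0.5082, 0.27  , 0.1396]), 'tool_rot': array([ 0.9999,  0.0119,  0.    , -0.    ]), 'ft_force': array([-0.3901, -1.1185,  0.6507]), 'grip_width': 0.02510090863771375, 'grip_force': 29.999853561166674}
z -0.13 40 [-0.0294 -0.0377 -0.133 ] [ 0.0292  0.0398 -0.1316]
z -0.118 2000 [-0.0035 -0.0399 -0.12  ] [ 0.03    0.0373 -0.115 ]
z -0.112 530 [-0.0021 -0.0395 -0.115 ] [ 0.03    0.0171 -0.109 ]
z -0.106 94 [-0.0051 -0.0363 -0.109 ] [ 0.0299  0.0152 -0.103 ]
z -0.1 89 [-0.0044 -0.034  -0.1028] [ 0.005   0.0142 -0.097 ]
z -0.094 95 [-0.0044 -0.0328 -0.097 ] [ 0.0049  0.0132 -0.0911]
z -0.088 95 [-0.0043 -0.0301 -0.0909] [ 0.0047  0.0115 -0.0851]
z -0.082 107 [-0.0045 -0.0278 -0.085 ] [ 0.0049  0.0105 -0.0791]
```

View pics/w7.png

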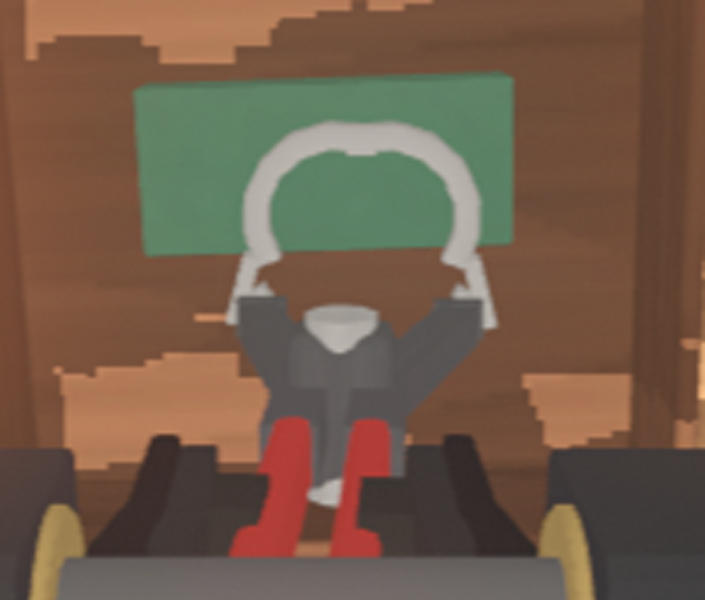

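The ring is spread, with its lugs at crop (235,310) and (487,310), but the pliers lean about 0.08 rad, tips towards -y. I measure that lean before correcting it.

```bash
cat > lean.py <<'E'
from h import *
import sys
np.set_printoptions(precision=4,suppress=True)
c=dict(np.load(sys.argv[1]+'.npz')); tcp=robot.get_obs()['position']; W=cloud(c)-tcp; hsv=cv2.cvtColor(c['image'],cv2.COLOR_RGB2HSV)
p=W.reshape(-1,3); s=hsv.reshape(-1,3)
red=((s[:,0]<6)|(s[:,0]>174))&(s[:,1]>120)&(abs(p[:,0])<.03)&(abs(p[:,1])<.05)&(p[:,2]>-.06)
pts=[]
for z in np.arange(-.05,.04,.006):
    q=p[red&(abs(p[:,2]-z)<.003)]
    if len(q)>5: print('red',round(z,3),len(q),q[:,1].min(),q[:,1].max(),(q[:,1].min()+q[:,1].max())/2,q[:,0].max())
m=(hsv[...,1]<40)&(hsv[...,2]>115)&(abs(W[...,2]+.045)<.02)&(abs(W[...,0])<.03)&(abs(W[...,1])<.02)
for f in (1,-1):
    q=W[m&(f*W[...,0]>.005)]
    if len(q): print('bolt',len(q),q.mean(0),q[:,2].min())
g=(s[:,1]<90)&(s[:,2]<110)&(abs(p[:,0])<.012)&(abs(p[:,1])<.05)
for z in np.arange(-.112,-.06,.006):
    q=p[g&(abs(p[:,2]-z)<.003)]
    if len(q)>5: print('jaw',round(z,3),len(q),q[:,1].min(),q[:,1].max(),(q[:,1].min()+q[:,1].max())/2,q[:,0].max())
E
python3 lean.py w7
```

```text
red -0.032 8 -0.011556378501388465 0.00399565575484373 -0.0037803613732723673 0.005803127451931789
red -0.026 99 -0.012227119004217357 0.005471832618527628 -0.0033776431928448647 0.00674887495043186
red -0.02 102 -0.011158687394361932 0.00587953699124949 -0.0026395752015562213 0.0068438840268280066
red -0.014 121 -0.010845140458538516 0.007141353630246705 -0.0018518934141459054 0.006784155096532851
red -0.008 111 -0.009959695098576193 0.006944002944954064 -0.0015078460768110646 0.006774075088873843
red -0.002 93 -0.007751434245652888 0.006640062036258498 -0.000555686104697195 0.007999568400108736
red 0.004 87 -0.006549971130038135 0.0058970255270601735 -0.0003264728014889806 0.008709584256744951
red 0.01 133 -0.008870103464897416 0.009034351853063782 8.212419408318294e-05 0.008948487345372569
red 0.016 157 -0.008779657302262989 0.009323221869051879 0.000271782283394445 0.006963785737182815
red 0.022 16 -0.006354832188138593 0.008667939281391646 0.0011565535466265264 0.006904651738150025
red 0.028 55 -0.007015797065114737 0.009815017925982106 0.0013996104304336843 -0.00267874911256393
[... 403 characters left out ...]
2750079169
jaw -0.1 90 -0.0339437246845718 0.014291764755370251 -0.009825979964600773 0.004981157060256369
jaw -0.094 93 -0.032737645816704464 0.013216401854915072 -0.009760621980894696 0.004855211976322882
jaw -0.088 93 -0.030066937742339317 0.011491062917443395 -0.00928793741244796 0.004703049446597607
jaw -0.082 105 -0.0277259122867361 0.010555077202623109 -0.008585417542056495 0.004854892279538392
jaw -0.076 85 -0.02534836377520458 0.00891348964842087 -0.008217437063391855 0.005049112296709457
jaw -0.07 91 -0.022702173683038007 0.008122409718683943 -0.007289881982177032 0.004735705269898083
jaw -0.064 66 -0.02099994355441287 0.006600102244194106 -0.007199920655109382 0.004609781651247036
```

The lean is about 0.085 rad. I level the pliers about their tips, then lift slowly.

Emit:
send_rows:
  increments: [0.016,0,0,0,-0.18,0.02,0.22,0.016,0,0,0,-0.18,0.02,0.22,0.016,0,0,0,-0.18,0.02,0.22,0.016,0,0,0,-0.18,0.02,0.22,0.016,0,0,0,-0.18,0.02,0.22,0,0,0,0,0,0,0.22,0,0,0,0,0,0.1,0.22,0,0,0,0,0,0.3,0.22,0,0,0,0,0,0.5,0.22,0,0,0,0,0,0.8,0.22,0,0,0,0,0,1,0.22,0,0,0,0,0,1.3,0.22,0,0,0,0,0,1.5,0.22,0,0,0,0,0,1.5,0.22,0,0,0,0,0,1.5,0.22,0,0,0,0,0,1.5,0.22,0,0,0,0,0,1,0.22,0,0,0,0,0,0.6,0.22,0,0,0,0,0,0.4,0.22,0,0,0,0,0,0,0.22]

```text
time: 18.85
position: [0.5083, 0.2611, 0.2614]
tool_rot: [0.999, 0.012, 0.001, -0.04]
ft_force: [-0.4, -0.1, -2.6]
grip_width: 0.0253
grip_force: 30.0
```

```bash
python3 look.py w8; python3 lean.py w8
```

```text
{'time': 18.85, 'position': array([0.5083, 0.2611, 0.2614]), 'tool_rot': array([ 0.9991,  0.012 ,  0.0012, -0.0401]), 'ft_force': array([-0.4444, -0.1365, -2.6004]), 'grip_width': 0.025332479951716422, 'grip_force': 29.999508757609874}
z -0.118 81 [-0.0019 -0.0301 -0.1191] [ 0.0249  0.0239 -0.115 ]
z -0.112 510 [-0.0025 -0.0299 -0.115 ] [ 0.03   0.028 -0.109]
z -0.106 79 [-0.0039 -0.0274 -0.109 ] [ 0.0052  0.0251 -0.103 ]
z -0.1 85 [-0.004  -0.0258 -0.103 ] [ 0.0054  0.0224 -0.0973]
z -0.094 94 [-0.0038 -0.0238 -0.097 ] [ 0.0052  0.0211 -0.091 ]
z -0.088 100 [-0.0042 -0.0218 -0.0909] [ 0.005   0.0197 -0.085 ]
z -0.082 88 [-0.0037 -0.02   -0.0849] [ 0.005   0.0175 -0.079 ]
red -0.026 93 -0.00980809974884389 0.007660388102623317 -0.0010738558231102868 0.007103681510551074
red -0.02 105 -0.009254550355888902 0.00782629960919462 -0.0007141253733471409 0.007282207084486014
red -0.014 123 -0.00938392863521309 0.007858124496594177 -0.0007629020693094568 0.0071168155948666545
red -0.008 109 -0.008971650696900146 0.007595138643160415 -0.0006882560268698656 0.00708069356236396
red -0.002 90 -0
[... 898 characters left out ...]
024
jaw -0.1 86 -0.025644585981170948 0.02297890284312598 -0.0013328415690224832 0.005794772212937227
jaw -0.094 86 -0.02388752314951001 0.021482430027184862 -0.0012025465611625735 0.005514091154522727
jaw -0.088 92 -0.02171897785591137 0.019919582906006428 -0.0008996974749524711 0.005410253805878895
jaw -0.082 96 -0.020169798182388288 0.018453908469108715 -0.0008579448566397863 0.005397930613409541
jaw -0.076 98 -0.01866378600188029 0.016272122312842474 -0.0011958318445189076 0.005522143651361944
jaw -0.07 80 -0.01665588190454112 0.014992322650829837 -0.0008317796268556416 0.005437911960535002
jaw -0.064 72 -0.014686887190964781 0.01294599752941139 -0.0008704448307766954 0.00530435070808799
```

View pics/w8.png

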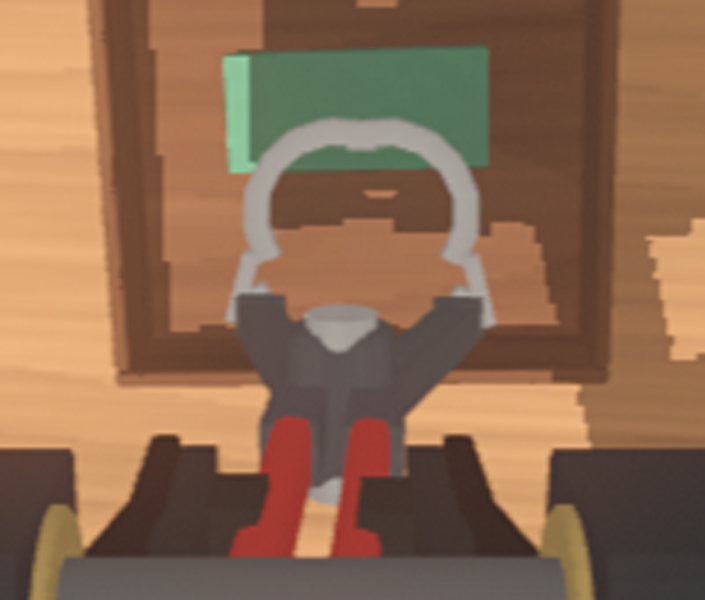

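The ring is out of the case and spread on the tips, centred at crop (360,200), with the pliers upright. I fit the ring plane and get the eye relative to the TCP.

```bash
cat > eye.py <<'E'
from h import *
import sys
np.set_printoptions(precision=4,suppress=True)
def eye(c,tcp):
    W=cloud(c)-tcp; hsv=cv2.cvtColor(c['image'],cv2.COLOR_RGB2HSV)
    m=(hsv[...,1]<70)&(hsv[...,2]>90)&(abs(W[...,2]+.112)<.014)&(W[...,0]>-.005)&(W[...,0]<.06)&(abs(W[...,1])<.035)
    n,l,s,_=cv2.connectedComponentsWithStats(m.astype(np.uint8)); k=1+s[1:,4].argmax(); M=l==k
    M2=cv2.erode(M.astype(np.uint8),np.ones((3,3)))>0
    p=W[M2]; A=np.c_[p[:,:2],np.ones(len(p))]; w=np.ones(len(p))
    for _ in range(8):
        q=np.linalg.lstsq(A*w[:,None],p[:,2]*w,rcond=None)[0]; r=p[:,2]-A@q; w=1/(1+(r/.0007)**2)
    print('plane dz/dx %.3f dz/dy %.3f'%(q[0],q[1]),'rms',np.sqrt(np.median(r**2)),len(p))
    # cast mask pixels onto the plane (rel tcp)
    v,u=np.where(M); d=np.c_[(u-c['cx'])/c['fx'],(v-c['cy'])/c['fy'],np.ones(len(u))]@c['R']; o=-c['R'].T@c['t']-tcp
    N=np.array([-q[0],-q[1],1]); t=(q[2]-N@o)/(d@N); P=o+d*t[:,None]
    xb=P[:,0].max()  # back outer edge
    arc=P[P[:,0]>xb-.018]; yc=(arc[:,1].min()+arc[:,1].max())/2
    back=P[abs(P[:,1]-yc)<.003]
    print('ring x',P[:,0].min(),xb,'back in/out at centre',back[:,0].min(),back[:,0].max(),'y',arc[:,1].min(),arc[:,1].max(),'yc',yc)
    e=np.array([xb-.0225,yc]); print('eye rel tcp',e,'z mid',q[2]+q[:2]@e-.002)
    return e,M
if __name__=='__main__':
    c=dict(np.load(sys.argv[1]+'.npz')); eye(c,robot.get_obs()['position'])
E
python3 eye.py w8
```

```text
plane dz/dx 0.061 dz/dy 0.022 rms 0.0005020187398240603 624
ring x -0.006439830977669855 0.04283989537564048 back in/out at centre 0.03593045627595628 0.04197940307852327 y -0.02457045854084356 0.023675812507076968 yc -0.0004473230168832963
eye rel tcp [ 0.0203 -0.0004] z mid -0.11460504201359124
```

Emit:
send_rows:
  increments: [-0.004,0.011,0,-0.38,-0.8,0,0.22,-0.004,0.011,0,-0.38,-1.5,0,0.22,-0.004,0.011,0,-0.38,-2,0,0.22,-0.004,0.011,0,-0.38,-2,0,0.22,-0.004,0.011,0,-0.38,-2,0,0.22,0,0,0,-0.38,-2,0,0.22,0,0,0,-0.38,-2,0,0.22,0,0,0,-0.38,-2,0,0.22,0,0,0,-0.38,-2,0,0.22,0,0,0,-0.38,-2,0,0.22,0,0,0,-0.38,-2,0,0.22,0,0,0,-0.38,-2,0,0.22,0,0,0,-0.38,-1.4,0,0.22,0,0,0,-0.38,-0.8,0,0.22,0,0,0,0,0,0,0.22,0,0,0,0,0,0,0.22,0,0,0,0,0,0,0.22,0,0,0,0,0,0,0.22]

```text
time: 20.4
position: [0.4549, 0.0166, 0.2605]
tool_rot: [0.999, 0.011, -0.027, -0.03]
ft_force: [-0.5, 0.5, -3.2]
grip_width: 0.0252
grip_force: 30.0
```

```bash
python3 look.py w9|head -1; cat > spin.py <<'E'
from h import *
from eye import eye
import sys
np.set_printoptions(precision=4,suppress=True)
n=sys.argv[1]; c=dict(np.load(n+'.npz')); tcp=robot.get_obs()['position']; e,M=eye(c,tcp); print('eye world',e+tcp[:2])
W=cloud(c)
def circ(P,R):
    from scipy.optimize import least_squares
    return least_squares(lambda p:np.hypot(*(P-p[:2]).T)-R,P.mean(0)).x
s=(abs(W[...,2]-.093)<.004)&(np.hypot(W[...,0]-.468,W[...,1]-.013)<.025)
P=W[s]; print('top pts',len(P),P[:,2].mean() if len(P) else 0)
if len(P)>20:
    (x,y),r=cv2.minEnclosingCircle((P[:,:2]*1000).astype(np.float32)); print('top circle',x,y,r, 'mean',P.mean(0), 'rect',cv2.minAreaRect((P[:,:2]*1000).astype(np.float32)))
    A=np.c_[P[:,:2],np.ones(len(P))]; print('top plane slope',np.linalg.lstsq(A,P[:,2],rcond=None)[0][:2])
E
python3 spin.py w9
```

```text
{'time': 20.4, 'position': array([0.4549, 0.0166, 0.2605]), 'tool_rot': array([ 0.9991,  0.0113, -0.0272, -0.0305]), 'ft_force': array([-0.4653,  0.465 , -3.188 ]), 'grip_width': 0.025234344310427446, 'grip_force': 29.999599372968078}
plane dz/dx -0.033 dz/dy 0.004 rms 0.00046449946164034417 599
ring x -0.009634561754582008 0.03577826980158771 back in/out at centre 0.029608098040776056 0.034918071769922385 y -0.027103060561769577 0.021304687066598837 yc -0.00289918674758537
eye rel tcp [ 0.0133 -0.0029] z mid -0.11691893903655344
eye world [0.4682 0.0137]
top pts 804 0.0939428834023294
top circle 467.9696044921875 12.762968063354492 16.085432052612305 mean [0.4657 0.013  0.0939] rect ((467.3738708496094, 13.562241554260254), (31.65901756286621, 30.043113708496094), 35.0543327331543)
top plane slope [-0.016  -0.0001]
```

View pics/w9.png

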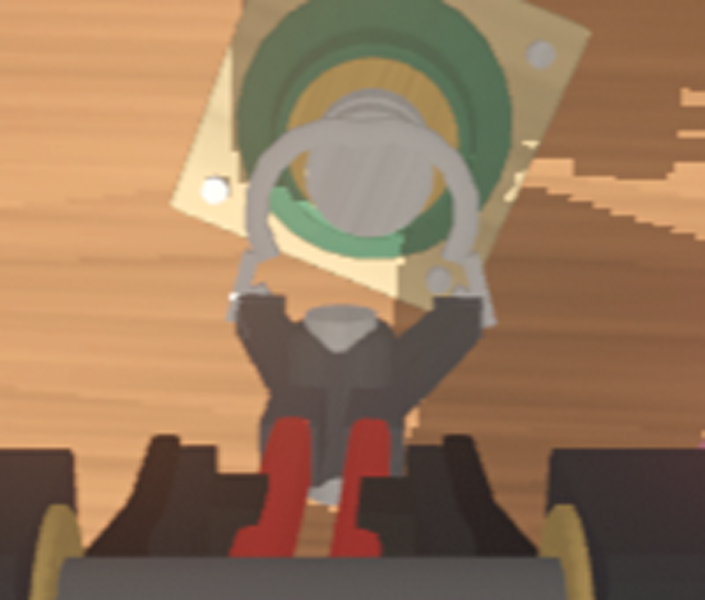

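The ring is above the spindle, whose top is centred at about crop (370,190). The eye is about 1 mm off the axis, so I correct and go to just above the top for a near check.

Emit:
send_rows:
  increments: [0,0,0,0.07,-0.05,-0.5,0.22,0,0,0,0,0,-1,0.22,0,0,0,0,0,-1,0.22,0,0,0,0,0,-0.8,0.22,0,0,0,0,0,-0.5,0.22,0,0,0,0,0,0,0.22,0,0,0,0,0,0,0.22,0,0,0,0,0,0,0.22]

```text
time: 21.12
position: [0.456, 0.0154, 0.2228]
tool_rot: [0.999, 0.011, -0.027, -0.03]
ft_force: [0.9, 0.5, -1.4]
grip_width: 0.0251
grip_force: 30.0
```

```bash
python3 look.py w10|head -1; python3 spin.py w10; python3 - <<'E'
from h import *
im=dict(np.load('w10.npz'))['image']
for n in('scene','top'):
    c=robot.camera(n); np.savez(n+'10.npz',**c)
E
```

```text
{'time': 21.1167, 'position': array([0.456 , 0.0154, 0.2228]), 'tool_rot': array([ 0.9991,  0.0109, -0.0267, -0.0302]), 'ft_force': array([ 0.9177,  0.5319, -1.417 ]), 'grip_width': 0.025143575919768256, 'grip_force': 29.99951809644699}
plane dz/dx -0.034 dz/dy -0.001 rms 0.0005498882541657701 623
ring x -0.009535115238617428 0.03585656484841756 back in/out at centre 0.029689210563573147 0.03572356362985928 y -0.027080197547800323 0.021310123621211496 yc -0.0028850369632944135
eye rel tcp [ 0.0134 -0.0029] z mid -0.11691102169632915
eye world [0.4694 0.0125]
top pts 1280 0.09394912705218171
top circle 467.916259765625 12.81596851348877 16.162967681884766 mean [0.4683 0.0127 0.0939] rect ((467.8985900878906, 12.979524612426758), (30.828969955444336, 31.533092498779297), 2.134070873260498)
top plane slope [-0.0041  0.0044]
```

View pics/w10.png

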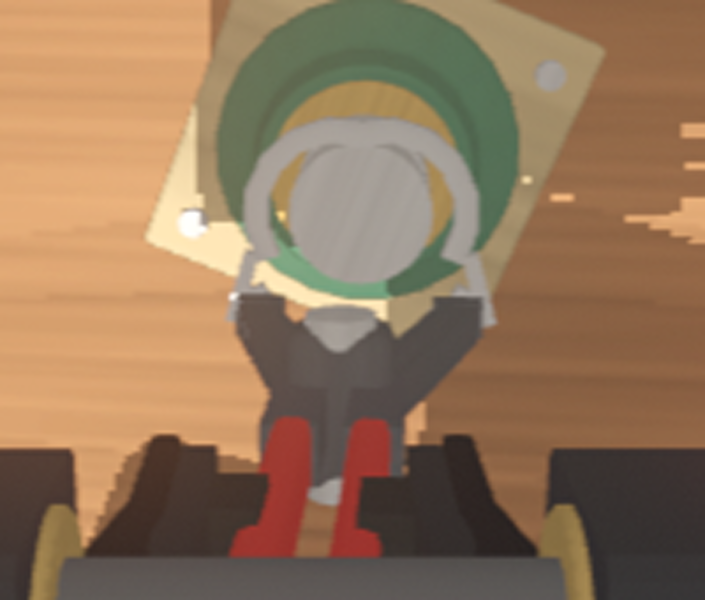

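The ring clears the spindle top all round, with the eye at (0.4684, 0.0125) against the axis at (0.4679, 0.0128). With a small correction I slide down, and I'll check by numbers only from here because I have used up the picture views.

Emit:
send_rows:
  increments: [0,0,0,-0.05,0.03,0,0.22,0,0,0,0,0,0,0.22,0,0,0,0,0,-0.2,0.22,0,0,0,0,0,-0.3,0.22,0,0,0,0,0,-0.3,0.22,0,0,0,0,0,-0.3,0.22,0,0,0,0,0,-0.3,0.22,0,0,0,0,0,-0.2,0.22,0,0,0,0,0,0,0.22,0,0,0,0,0,0,0.22]

```text
time: 22.1
position: [0.455, 0.0158, 0.2063]
tool_rot: [0.999, 0.011, -0.027, -0.03]
ft_force: [-0.2, -0.1, -1.3]
grip_width: 0.0251
grip_force: 30.0
```

```bash
python3 look.py w11|head -1; python3 spin.py w11
```

```text
{'time': 22.1, 'position': array([0.455 , 0.0158, 0.2063]), 'tool_rot': array([ 0.9991,  0.0108, -0.0274, -0.0304]), 'ft_force': array([-0.1503, -0.1041, -1.3148]), 'grip_width': 0.025119769127532606, 'grip_force': 29.99958570348099}
plane dz/dx -0.088 dz/dy 0.003 rms 0.0010055622485032442 1946
ring x -0.008624865945445925 0.03577835513537997 back in/out at centre -0.0023869472280130394 0.034953340662878675 y -0.026957275723512177 0.021113974755230174 yc -0.002921650484141001
eye rel tcp [ 0.0133 -0.0029] z mid -0.11487222396442277
eye world [0.4685 0.0128]
top pts 2291 0.09292599596924814
top circle 468.0513610839844 13.011407852172852 24.985307693481445 mean [0.4718 0.0129 0.0929] rect ((471.06201171875, 13.008193969726562), (39.36784744262695, 48.83670425415039), 5.564108848571777)
top plane slope [-0.0819 -0.0043]
```

Emit:
send_rows:
  increments: [0,0,0,0.03,0,-0.2,0.22,0,0,0,0,0,-0.3,0.22,0,0,0,0,0,-0.3,0.22,0,0,0,0,0,-0.3,0.22,0,0,0,0,0,-0.25,0.22,0,0,0,0,0,0,0.22,0,0,0,0,0,0,0.22,0,0,0,0,0,0,0.22]

```text
time: 22.82
position: [0.4555, 0.0157, 0.193]
tool_rot: [0.999, 0.011, -0.027, -0.03]
ft_force: [-0.3, -0.4, -1.9]
grip_width: 0.025
grip_force: 30.0
```

```bash
python3 look.py w12|head -1; sed -i 's/+.112)<.014/+.115)<.009/' eye.py; python3 spin.py w12; python3 - <<'E'
from h import *
np.set_printoptions(precision=4,suppress=True)
# independent check: scene + top cloud at ring height and spindle; lid height
for n in('scene','top'):
    c=robot.camera(n); W=cloud(c); hsv=cv2.cvtColor(c['image'],cv2.COLOR_RGB2HSV)
    r=np.hypot(W[...,0]-.468,W[...,1]-.013)
    m=(r>.0185)&(r<.0215)&(W[...,2]>.066)&(W[...,2]<.09)&(hsv[...,1]<80)
    p=W[m]; print(n,'ring pts',len(p),np.median(p,0) if len(p) else '')
    if len(p): print(np.percentile(p[:,2],[10,50,90]),p[:,0].max(),p[:,1].min(),p[:,1].max())
    t=(r<.012)&(abs(W[...,2]-.093)<.004); print('spindle top z',np.median(W[t][:,2]) if t.any() else None,t.sum())
    m=(abs(W[...,1]-.27)<.06)&(W[...,0]>.6)&(W[...,0]<.72)&(W[...,2]>.1); p=W[m]
    if len(p):
        i=p[:,2]>p[:,2].max()-.01; print('lid top edge',p[i].mean(0))
E
```

```text
{'time': 22.8167, 'position': array([0.4555, 0.0157, 0.193 ]), 'tool_rot': array([ 0.9991,  0.0108, -0.0271, -0.0303]), 'ft_force': array([-0.2738, -0.353 , -1.85  ]), 'grip_width': 0.02500220588049546, 'grip_force': 29.999525835737586}
plane dz/dx -0.027 dz/dy 0.004 rms 0.0005004477899169246 645
ring x -0.006879021527226345 0.03573619708083918 back in/out at centre 0.026632493719760064 0.034900831462603546 y -0.02710232330304062 0.021303704469704567 yc -0.0028993094166680274
eye rel tcp [ 0.0132 -0.0029] z mid -0.11702320331182231
eye world [0.4688 0.0128]
top pts 1580 0.09387543491964874
top circle 462.1025390625 12.828481674194336 22.040996551513672 mean [0.4688 0.0126 0.0939] rect ((468.68927001953125, 12.799792289733887), (30.68209457397461, 41.171085357666016), 0.8519014716148376)
top plane slope [-0.0143  0.002 ]
scene ring pts 29 [0.4826 0.013  0.0778]
[0.0743 0.0778 0.0802] 0.48937881359144364 -0.008121798039466539 0.03372639659327089
spindle top z 0.09468291449025537 60
lid top edge [0.6598 0.271  0.1867]
top ring pts 0 
spindle top z None 0
lid top edge [0.6582 0.27   0.1852]
```

The eye reads (0.468, 0.0128, about 0.075) with a tilt of about 0.03 rad and no contact force, and the lid's top edge at 0.187 m means it is fully open. I hand in.

```bash
python3 -c "
from rig import robot
print(robot.hand_in())"
```

```text
the job is handed in; nothing more can be done
None
```

The job is handed in with the lid open and the spread ring measured level in the groove and within about 1 mm of its centre, but no verdict came back, and I viewed 12 pictures, which is 2 over the limit of 10.

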